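# Push the barrel knob home on a guitar body

## Task

One of the four pull-up knobs on the guitar body, the straight barrel-shaped one without a flared skirt, has been left pulled up: press it gently straight down with the fingertips until it is fully home, then withdraw. Do not touch the bell-shaped knobs, even those that stand raised, or the guitar's face, and do not move or pick up anything on the bench.

Things in the scene. Friction and masses are not known exactly. Their poses are not given: they have to be found in the camera images.
- barrel (a joint): how far the barrel knob has been pushed in, m: 0 = pulled fully up, 0.010 = fully home (10 mm travel, straight down). It starts pulled up, at 0 to 0.002. Stiff sliding fit without a spring: it yields at about 4 N and stays wherever it is left.
- barrel_top (a point): the centre of the flat top of the barrel knob: a plain straight black cylinder, 20 mm in diameter and 20 mm tall, the only knob without a flared skirt. It is on a thin brass shaft and rides up and down with the knob; its top is 77 mm above the bench when pulled fully up, 67 mm when home. Axes: z up.
- barrel_seat: the steel washer (16 mm across, 2 mm high) on the guitar's face under the barrel knob, together with the knob it carries; origin at the washer's underside, on the knob's axis, 44 mm above the bench. z up.
- guitar: pale wooden electric-guitar body without neck, face up, fixed: 0.32 m wide, 0.44 m long, 44 mm thick. Origin on the bench below the middle of its wide round end; y to the neck end, x to the side with the knobs. Pickups and bridge stand up to 14 mm above its face. Knob places x, y = (58, -98), (60, -30), (122, -70), (126, -2) mm; which knob is where changes.
- bell1_seat: washer under a bell knob, with the knob it carries; origin on its axis at the guitar's face, 44 mm above the bench.
- bell1_top (a point): the centre of the top of a bell-shaped black knob: 15 mm tall, a flared skirt 30 mm across at its foot, 17 mm across at the top. It is pulled up too (top about 70 to 72 mm above the bench) and has the same 10 mm travel and stiffness as the barrel knob; it must be left alone.
- bell2_seat: washer under a bell knob, with the knob it carries; origin on its axis at the guitar's face, 44 mm above the bench.
- bell2_top (a point): the centre of the top of a bell-shaped black knob: 15 mm tall, a flared skirt 30 mm across at its foot, 17 mm across at the top. It is pulled up too (top about 70 to 72 mm above the bench) and has the same 10 mm travel and stiffness as the barrel knob; it must be left alone.
- bell3_seat: washer under a bell knob, with the knob it carries; origin on its axis at the guitar's face, 44 mm above the bench.
- bell3_top (a point): the centre of the top of a bell-shaped black knob: 15 mm tall, a flared skirt 30 mm across at its foot, 17 mm across at the top. It is pushed in (top 62 to 65 mm above the bench) and has the same 10 mm travel and stiffness as the barrel knob; it must be left alone.
- jar_center (a point): centre (half-way up) of a loose polish jar with a steel lid, 56 mm across, 60 mm tall, on the bench beside the guitar.
- offcut_center (a point): centre of a loose wooden offcut, 45 x 85 x 30 mm, on the bench beside the guitar.
- cork_center (a point): centre of a loose cork sanding block, 60 x 100 x 30 mm, on the bench at the guitar's wide end.

How it is judged:
On the way, in this order (a step that is already met when the one before it is completed fails the run):
1. the fingertips press on the barrel knob (contact force between the fingers and barrel_seat above 0.5 N), for 0.05 s.
2. the barrel knob is fully home (value of joint barrel above 0.0085 m), for 0.2 s.
At the end, for the whole second after the job is handed in: The barrel knob is within 1.5 mm of fully home; each bell knob is within 2 mm of where it was; the jar, the offcut and the cork block are within 10 mm of where they were; the guitar has not moved (value of joint barrel above 0.0085 m and distance of each of bell1_top, bell2_top, bell3_top from where it was at the start of the episode below 0.002 m and distance of each of jar_center, offcut_center, cork_center from where it was at the start of the episode below 0.01 m and distance of guitar from where it was at the start of the episode below 0.005 m); the robot touches nothing.
It fails at once if a bell knob is touched or moved (contact force between the fingers and bell1_seat above 1 N or distance of any of bell1_top, bell2_top, bell3_top from where it was at the start of the episode above 0.002 m or contact force between the fingers and bell2_seat above 1 N or contact force between the fingers and bell3_seat above 1 N).
It fails at once if the barrel knob is pressed harder than 30 N (contact force between anything else and barrel_seat above 30 N).
It fails at once if the fingers press on the guitar body (contact force between the fingers and guitar above 3 N).
It fails at once if the jar, the offcut or the cork block is moved or lifted (more than 10 mm) (distance of any of jar_center, offcut_center, cork_center from where it was at the start of the episode above 0.01 m).
It also fails if it takes over 29 s, if anything falls off the work surface, if the arm or the gripper's body presses on something with over 40 N, if the wrist force passes 120 N, or if a joint passes its speed limit or range.

## Robot

A 6-joint arm with a two-finger parallel gripper is mounted at the origin on the work surface. World frame = base frame: x ahead of the robot, y to its left, z up, the work surface at z = 0. Lengths are in m, angles in rad, forces in N, time in s.
With the tool pointing down it reaches from about 0.4 to 0.925 m from the base axis. Payload 12.5 kg.
Tool frame: the origin (TCP) lies at the very end of the fingers, on their centre line; the grasp point (between the pads) lies 19 mm behind it (bot.grasp_offset is the distance from the TCP to the grasp point, in m); z points along the fingers, y is the line along which they close (so a half turn about z gives the same grasp; the last joint's range is limited). The gripper opens to 95 mm and grips with 3 to 60 N. Pads are 20 mm wide; open, the fingers measure 119 mm over their backs; the gripper's body (75 mm by 180 mm) begins 59 mm behind the grasp point.
Start: joints at [-1.388, 0.491, 1.559, -0, 1.092, -0.106], TCP at [0.178, -0.599, 0.215] pointing down, gripper open.
Joint ranges: [-3.1, 3.1], [-0.84, 2.19], [0.05, 2.79], [-1.13, 4.28], [0.06, 2.93], [-2.69, 2.69]. Speed limits (rad/s): [2.22, 2.22, 2.79, 3.14, 3.14, 3.14].

## Interface

Orientations are given as a rotation vector (axis times angle).
In Python, from cell import bot gives the robot as it stands.
- The arm moves only by the tool send_rows, never from a script. Its argument "increments" is a list of rows, each an object of numbers: "dx", "dy", "dz": the shift along the tool's x, y, z in mm; "ax", "ay", "az": the turn, a rotation vector about the tool's x, y, z in rad; "claw": the finger opening in mm, from 0 to 95.1. A call has exactly 10 rows; each row shifts and turns the commanded pose from where the row before left it, along the tool's axes as they then stand; what a row does not reach is not made up. A row lasts 1/8 s, in which the tool goes at most 62.5 mm and 10.7 degrees, less where a joint would pass 70% of its speed; a pose out of reach is approached as far as the arm can. A call with a gripper value outside its range is refused whole. The fingers move at their own pace and stop on an object; "force" is the grip in N (left out, the last holds). Time passes only in rows, so rows that do not move let the fingers close, or fill a call up. It gives the time, the measured TCP pose, the force, the opening and the grip force at its end, in the units of the state.
- bot.read_state(): the state, without advancing time (a new reading comes with each control period).
- bot.camera(name): name is "scene" or "side" or "wrist"; returns a dict with "img" (480x640x3 uint8, red, green, blue), "intrinsics" (3x3 intrinsics, pixels), "xyz" and "orientation" of the camera in the world; the wrist camera has in their place "hand_eye" (4x4, takes a point from camera to tool coordinates, whose origin is the TCP and whose axes are the flange's). Camera axes: x right, y up, looking along -z (the intrinsics and any distortion apply to the point x, -y, -z); pixel columns grow to the right and rows downward; lengths in m; the calibration is good to about 2 mm. A picture is of the moment at which its call begins: read the wrist's pose just before it. There is no depth.
- bot.job_done(): hands the job in; it is judged then, once.
The state is a dict: "time": time; "joint_pos": joint angles; "joint_vel": joint speeds; "joint_torque": joint torques, N m; "eef_pos": TCP position; "tool_rot": TCP orientation; "wrist_force": force on the tool from outside, world axes, zero at the start; "torque": the same for the moment, N m; "width": finger opening in m; "grasp_force": force on a finger pad.
Only numpy, scipy, OpenCV 4.12 (cv2) and the standard library are available. Lean on these libraries where they do the work, as an engineer would, in place of code of your own. Each camera call takes 0.05 s, during which the arm holds its last target. There are 200 camera calls.

## Working session

There is one attempt and no reset: what is moved stays moved. The work goes in short steps, Python scripts to look and compute and a tool call to move; the robot and the scene stay as the last step left them, time stands still between calls to the robot, and variables do not carry over. Pictures are saved under pics/ and viewed, at most 10 in all, crops included, and the job is handed in when it is done.

Besides the shell and the picture viewer there is one more tool, called after "Request:" as name([rows], argument=value, ...), one row to a line, values as JSON. send_rows: Moves the arm, as the interface text tells. Its arguments: {"type":"object","properties":{"increments":{"type":"array","items":{"type":"object","properties":{"dx":{"type":"number"},"dy":{"type":"number"},"dz":{"type":"number"},"ax":{"type":"number"},"ay":{"type":"number"},"az":{"type":"number"},"claw":{"type":"number"}}}},"force":{"type":"number"}},"required":["increments"]}

```bash
mkdir -p pics; cat > h.py <<'E'
import numpy as np,cv2
from scipy.spatial.transform import Rotation as R
from cell import bot
def grab(n,f):
    s=bot.read_state(); c=bot.camera(n)
    cv2.imwrite('pics/'+f,c['img'][:,:,::-1])
    if 'hand_eye' in c:
        T=np.eye(4);T[:3,:3]=R.from_rotvec(s['tool_rot']).as_matrix();T[:3,3]=s['eef_pos'];T=T@np.array(c['hand_eye'])
    else:
        T=np.eye(4);o=np.array(c['orientation']);T[:3,:3]=o if o.shape==(3,3) else R.from_rotvec(o).as_matrix();T[:3,3]=c['xyz']
    np.savez('pics/'+f[:-4],K=c['intrinsics'],T=T)
    return c
def ray(f,u,v,z):
    d=np.load('pics/'+f+'.npz');K,T=d['K'],d['T']
    p=np.linalg.solve(K,[u,v,1]);r=T[:3,:3]@[p[0],-p[1],-p[2]]
    return T[:3,3]+r*(z-T[2,3])/r[2]
E
python3 - <<'E'
from h import *
c=grab('scene','s1.png');print({k:v for k,v in c.items() if k!='img'})
c=grab('wrist','w1.png');print({k:v for k,v in c.items() if k!='img'})
print(bot.read_state())
a=cv2.imread('pics/s1.png');b=cv2.imread('pics/w1.png')
E
```

```text
{'intrinsics': array([[509.0828676 ,   0.        , 313.81773278],
       [  0.        , 509.0828676 , 236.54907528],
       [  0.        ,   0.        ,   1.        ]]), 'xyz': array([1.15828664, 0.05221296, 0.63507445]), 'orientation': array([0.58212041, 0.69286942, 1.65386287])}
{'intrinsics': array([[388.88473048,   0.        , 324.40427374],
       [  0.        , 388.88473048, 234.80707206],
       [  0.        ,   0.        ,   1.        ]]), 'hand_eye': array([[ 7.81316415e-04,  9.59452246e-01,  2.81870141e-01,
         7.96892075e-02],
       [ 9.99999681e-01, -7.02396035e-04, -3.81029047e-04,
         2.89226173e-04],
       [-1.67594706e-04,  2.81870349e-01, -9.59452489e-01,
        -1.70245500e-01],
       [ 0.00000000e+00,  0.00000000e+00,  0.00000000e+00,
         1.00000000e+00]])}
{'time': 0.1, 'joint_pos': array([-1.38758037e+00,  4.91481525e-01,  1.55936678e+00, -2.62854764e-05,
        1.09170936e+00, -1.05634485e-01]), 'joint_vel': array([ 0.00052092, -0.00240583, -0.00207098, -0.00053016, -0.00078196,
       -0.00015755]), 'joint_torque': array([ 4.49290223e-03, -6.13621616e+01, -2.58606702e+01,  6.94480771e-02,
        4.70347248e-02, -4.02344551e-05]), 'eef_pos': array([ 0.17798854, -0.59890379,  0.2141387 ]), 'tool_rot': array([-3.10792879e+00, -4.52029705e-01,  9.53604020e-05]), 'wrist_force': array([-0.06608634,  0.17066567,  0.44825208]), 'torque': array([-0.01290993,  0.03540538, -0.0581234 ]), 'grasp_force': 0.0, 'width': 0.09489566064587007}
```

View pics/s1.png

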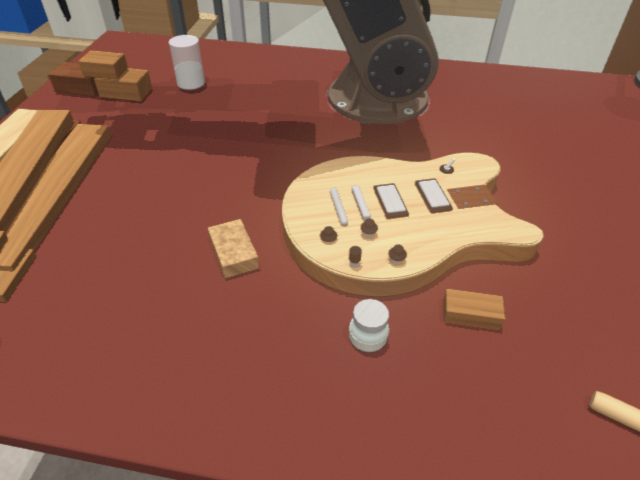

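View pics/w1.png

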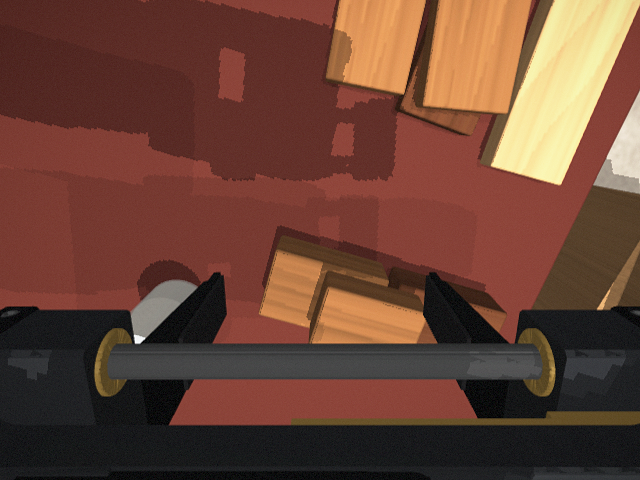

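The scene view shows the barrel at about (355,250), with bells at (329,233), (369,226) and (398,252). That puts the barrel at place (122,-70), with the guitar's axes close to the world axes. The wrist view shows only the bench corner.

```bash
python3 - <<'E'
from h import *
s=bot.read_state();Rm=R.from_rotvec(s['tool_rot']).as_matrix();print(Rm.round(3))
t=ray('s1',355,249,.076)
print('barrel',t)
for q in [(329,228),(369,221),(398,247)]:print(ray('s1',*q,.07))
print('tool delta mm',Rm.T@(np.array([t[0],t[1],s['eef_pos'][2]])-s['eef_pos'])*1000)
T=np.array(s['eef_pos'])
print(min(np.linalg.norm((T+(t-T)*k)[:2]) for k in np.linspace(0,1,50)))
E
```

```text
[[ 0.959  0.285 -0.   ]
 [ 0.285 -0.959  0.001]
 [ 0.    -0.001 -1.   ]]
barrel [0.60944744 0.01645656 0.076     ]
[ 0.5643653  -0.03130627  0.07      ]
[0.53536064 0.03046604 0.07      ]
[0.58652653 0.08136454 0.07      ]
tool delta mm [ 5.88875740e+02 -4.66958524e+02  4.95522054e-01]
0.489584893408258
```

Request:
send_rows([
  {"dx":33,"dy":-26,"claw":0},
  {"dx":33,"dy":-26,"claw":0},
  {"dx":33,"dy":-26,"claw":0},
  {"dx":33,"dy":-26,"claw":0},
  {"dx":33,"dy":-26,"claw":0},
  {"dx":33,"dy":-26,"claw":0},
  {"dx":33,"dy":-26,"claw":0},
  {"dx":33,"dy":-26,"claw":0},
  {"dx":33,"dy":-26,"claw":0},
  {"dx":33,"dy":-26,"claw":0},
], force=10)

```text
$.increments[0]: bad value
```

Request:
send_rows([
  {"dx":33,"dy":-26,"claw":0},
  {"dx":33,"dy":-26,"claw":0},
  {"dx":33,"dy":-26,"claw":0},
  {"dx":33,"dy":-26,"claw":0},
  {"dx":33,"dy":-26,"claw":0},
  {"dx":33,"dy":-26,"claw":0},
  {"dx":33,"dy":-26,"claw":0},
  {"dx":28,"dy":-25,"claw":0},
  {"claw":0},
  {"claw":0},
])

```text
$.increments[0]: bad value
```

```bash
python3 - <<'E'
from h import *
grab('wrist','w2.png');s=bot.read_state();print(s['eef_pos'],s['time'],s['width'],s['wrist_force'])
E
```

```text
[ 0.17799894 -0.59891858  0.2142175 ] 0.15 0.09514931427631855 [-0.52817753  0.50541627  0.12097661]
```

View pics/w2.png

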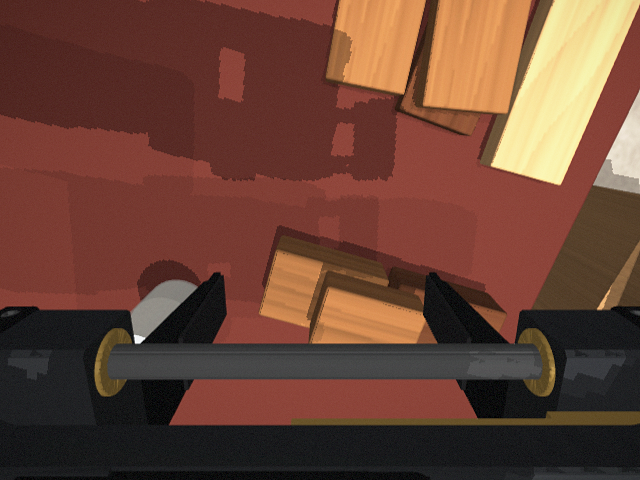

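The picture matches the first one, so the arm hasn't moved: both calls were refused. The rows probably need all seven fields.

Request:
send_rows([
  {"dx":33,"dy":-26,"dz":0,"ax":0,"ay":0,"az":0,"claw":0},
  {"dx":33,"dy":-26,"dz":0,"ax":0,"ay":0,"az":0,"claw":0},
  {"dx":33,"dy":-26,"dz":0,"ax":0,"ay":0,"az":0,"claw":0},
  {"dx":33,"dy":-26,"dz":0,"ax":0,"ay":0,"az":0,"claw":0},
  {"dx":33,"dy":-26,"dz":0,"ax":0,"ay":0,"az":0,"claw":0},
  {"dx":33,"dy":-26,"dz":0,"ax":0,"ay":0,"az":0,"claw":0},
  {"dx":33,"dy":-26,"dz":0,"ax":0,"ay":0,"az":0,"claw":0},
  {"dx":33,"dy":-26,"dz":0,"ax":0,"ay":0,"az":0,"claw":0},
  {"dx":33,"dy":-26,"dz":0,"ax":0,"ay":0,"az":0,"claw":0},
  {"dx":33,"dy":-26,"dz":0,"ax":0,"ay":0,"az":0,"claw":0},
], force=10)

```text
time: 1.4
eef_pos: [0.4209, -0.2547, 0.2146]
tool_rot: [3.109, 0.452, -0.0]
wrist_force: [-0.9, -0.4, -0.4]
width: 0.0024
grasp_force: 0.0
```

Request:
send_rows([
  {"dx":33,"dy":-26,"dz":0,"ax":0,"ay":0,"az":0,"claw":0},
  {"dx":33,"dy":-26,"dz":0,"ax":0,"ay":0,"az":0,"claw":0},
  {"dx":33,"dy":-26,"dz":0,"ax":0,"ay":0,"az":0,"claw":0},
  {"dx":33,"dy":-26,"dz":0,"ax":0,"ay":0,"az":0,"claw":0},
  {"dx":33,"dy":-26,"dz":0,"ax":0,"ay":0,"az":0,"claw":0},
  {"dx":33,"dy":-26,"dz":0,"ax":0,"ay":0,"az":0,"claw":0},
  {"dx":33,"dy":-26,"dz":0,"ax":0,"ay":0,"az":0,"claw":0},
  {"dx":28,"dy":-25,"dz":0,"ax":0,"ay":0,"az":0,"claw":0},
  {"dx":0,"dy":0,"dz":0,"ax":0,"ay":0,"az":0,"claw":0},
  {"dx":0,"dy":0,"dz":0,"ax":0,"ay":0,"az":0,"claw":0},
])

```text
time: 2.65
eef_pos: [0.6092, 0.016, 0.2143]
tool_rot: [3.109, 0.453, -0.001]
wrist_force: [-0.1, -0.3, -0.6]
width: 0.0003
grasp_force: 0.0
```

```bash
python3 - <<'E'
from h import *
grab('wrist','w3.png');s=bot.read_state();print(s['eef_pos'],s['time'],s['width'],s['wrist_force'])
E
```

```text
[0.60913706 0.01560559 0.21447702] 2.7 0.0003350664333966623 [-0.78196186  0.18594835  0.40951205]
```

View pics/w3.png

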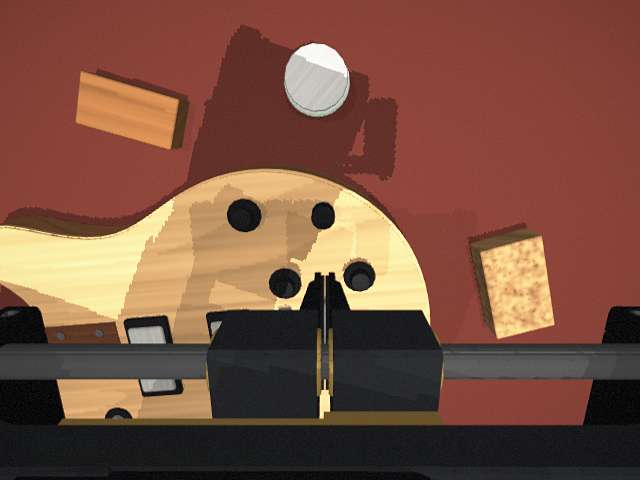

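The wrist view shows the barrel as the small plain disc at (322,216), and bells at (244,215), (285,283) and (359,276). I'll measure the barrel's outline and compute the remaining shift.

```bash
python3 - <<'E'
from h import *
g=cv2.imread('pics/w3.png',0)
m=(g<60).astype(np.uint8)
n,l,st,ce=cv2.connectedComponentsWithStats(m)
d=np.load('pics/w3.npz');print(d['T'][:3,3])
s=bot.read_state();Rm=R.from_rotvec(s['tool_rot']).as_matrix()
for i in range(1,n):
    if st[i,4]>150 and abs(ce[i]-[300,245]).max()<80:
        p=ray('w3',*ce[i],.066);print(st[i],ce[i],p,'tool delta mm',Rm.T@(p-s['eef_pos'])*1000)
E
```

```text
[0.68576525 0.03843199 0.38447118]
[227 199  34  33 872] [243.68922018 214.99426606] [0.59308681 0.08158665 0.066     ] tool delta mm [  3.45889613 -67.82266715 148.47443383]
[311 202  24  27 501] [322.58083832 215.46706587] [0.61166086 0.0178827  0.066     ] tool delta mm [  3.1530398   -1.46684484 148.47520487]
[344 261  31  30 713] [358.9312763  275.94109397] [ 0.56832535 -0.02839648  0.066     ] tool delta mm [-51.55259174  30.58035344 148.50715858]
[269 269  32  29 742] [284.58086253 283.02156334] [0.5430747  0.03264729 0.066     ] tool delta mm [-58.40412385 -35.12348409 148.5105365 ]
```

Request:
send_rows([
  {"dx":2,"dy":-1,"dz":20,"ax":0,"ay":0,"az":0,"claw":0},
  {"dx":0,"dy":0,"dz":20,"ax":0,"ay":0,"az":0,"claw":0},
  {"dx":0,"dy":0,"dz":20,"ax":0,"ay":0,"az":0,"claw":0},
  {"dx":0,"dy":0,"dz":20,"ax":0,"ay":0,"az":0,"claw":0},
  {"dx":0,"dy":0,"dz":20,"ax":0,"ay":0,"az":0,"claw":0},
  {"dx":0,"dy":0,"dz":15,"ax":0,"ay":0,"az":0,"claw":0},
  {"dx":0,"dy":0,"dz":10,"ax":0,"ay":0,"az":0,"claw":0},
  {"dx":0,"dy":0,"dz":6,"ax":0,"ay":0,"az":0,"claw":0},
  {"dx":0,"dy":0,"dz":0,"ax":0,"ay":0,"az":0,"claw":0},
  {"dx":0,"dy":0,"dz":0,"ax":0,"ay":0,"az":0,"claw":0},
])

```text
time: 3.95
eef_pos: [0.6115, 0.0178, 0.0841]
tool_rot: [3.109, 0.452, 0.001]
wrist_force: [-0.7, -0.4, -0.3]
width: 0.0007
grasp_force: 0.0
```

```bash
python3 - <<'E'
from h import *
c=grab('side','d1.png');s=bot.read_state();print(s['eef_pos'],s['time'],s['wrist_force'])
d=np.load('pics/d1.npz');K,T=d['K'],d['T'];p=T[:3,:3].T@(np.array(s['eef_pos'])-T[:3,3])
q=K@[p[0],-p[1],-p[2]];u,v=(q[:2]/q[2]).astype(int);print(u,v)
a=cv2.imread('pics/d1.png')[max(v-75,0):v+75,max(u-100,0):u+100];cv2.imwrite('pics/d1c.png',cv2.resize(a,None,fx=4,fy=4,interpolation=2))
E
```

```text
[0.61152336 0.01781854 0.08410566] 4.0 [ 0.53772611  0.31716864 -0.09995033]
317 261
```

View pics/d1c.png

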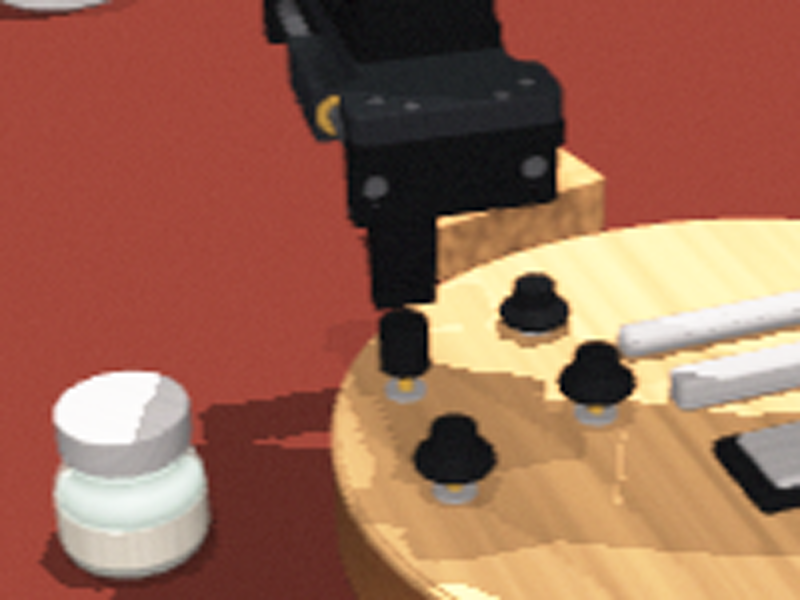

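The side view shows the closed fingertips centred just above the straight barrel, and the bells clear of them. I'll press down slowly, short of home first.

Request:
send_rows([
  {"dx":0,"dy":0,"dz":2,"ax":0,"ay":0,"az":0,"claw":0},
  {"dx":0,"dy":0,"dz":2,"ax":0,"ay":0,"az":0,"claw":0},
  {"dx":0,"dy":0,"dz":2,"ax":0,"ay":0,"az":0,"claw":0},
  {"dx":0,"dy":0,"dz":1,"ax":0,"ay":0,"az":0,"claw":0},
  {"dx":0,"dy":0,"dz":1,"ax":0,"ay":0,"az":0,"claw":0},
  {"dx":0,"dy":0,"dz":1,"ax":0,"ay":0,"az":0,"claw":0},
  {"dx":0,"dy":0,"dz":1,"ax":0,"ay":0,"az":0,"claw":0},
  {"dx":0,"dy":0,"dz":1,"ax":0,"ay":0,"az":0,"claw":0},
  {"dx":0,"dy":0,"dz":1,"ax":0,"ay":0,"az":0,"claw":0},
  {"dx":0,"dy":0,"dz":1,"ax":0,"ay":0,"az":0,"claw":0},
])

```text
time: 5.25
eef_pos: [0.6113, 0.0178, 0.0705]
tool_rot: [3.109, 0.452, -0.0]
wrist_force: [-1.1, 0.1, 4.4]
width: 0.0007
grasp_force: 1.7
```

Request:
send_rows([
  {"dx":0,"dy":0,"dz":0.5,"ax":0,"ay":0,"az":0,"claw":0},
  {"dx":0,"dy":0,"dz":0.5,"ax":0,"ay":0,"az":0,"claw":0},
  {"dx":0,"dy":0,"dz":0.5,"ax":0,"ay":0,"az":0,"claw":0},
  {"dx":0,"dy":0,"dz":0.5,"ax":0,"ay":0,"az":0,"claw":0},
  {"dx":0,"dy":0,"dz":0.5,"ax":0,"ay":0,"az":0,"claw":0},
  {"dx":0,"dy":0,"dz":0.2,"ax":0,"ay":0,"az":0,"claw":0},
  {"dx":0,"dy":0,"dz":0,"ax":0,"ay":0,"az":0,"claw":0},
  {"dx":0,"dy":0,"dz":0,"ax":0,"ay":0,"az":0,"claw":0},
  {"dx":0,"dy":0,"dz":0,"ax":0,"ay":0,"az":0,"claw":0},
  {"dx":0,"dy":0,"dz":0,"ax":0,"ay":0,"az":0,"claw":0},
])

```text
time: 6.5
eef_pos: [0.6113, 0.0178, 0.0679]
tool_rot: [3.109, 0.452, -0.0]
wrist_force: [-1.5, 0.3, 2.4]
width: 0.0006
grasp_force: 1.0
```

Request:
send_rows([
  {"dx":0,"dy":0,"dz":0.1,"ax":0,"ay":0,"az":0,"claw":0},
  {"dx":0,"dy":0,"dz":0.1,"ax":0,"ay":0,"az":0,"claw":0},
  {"dx":0,"dy":0,"dz":0.1,"ax":0,"ay":0,"az":0,"claw":0},
  {"dx":0,"dy":0,"dz":0.1,"ax":0,"ay":0,"az":0,"claw":0},
  {"dx":0,"dy":0,"dz":0.1,"ax":0,"ay":0,"az":0,"claw":0},
  {"dx":0,"dy":0,"dz":0.1,"ax":0,"ay":0,"az":0,"claw":0},
  {"dx":0,"dy":0,"dz":0.1,"ax":0,"ay":0,"az":0,"claw":0},
  {"dx":0,"dy":0,"dz":0,"ax":0,"ay":0,"az":0,"claw":0},
  {"dx":0,"dy":0,"dz":0,"ax":0,"ay":0,"az":0,"claw":0},
  {"dx":0,"dy":0,"dz":0,"ax":0,"ay":0,"az":0,"claw":0},
])

```text
time: 7.75
eef_pos: [0.6113, 0.0178, 0.0673]
tool_rot: [3.109, 0.452, 0.0]
wrist_force: [-1.6, 0.4, 5.6]
width: 0.0007
grasp_force: 2.6
```

Request:
send_rows([
  {"dx":0,"dy":0,"dz":0.1,"ax":0,"ay":0,"az":0,"claw":0},
  {"dx":0,"dy":0,"dz":0.1,"ax":0,"ay":0,"az":0,"claw":0},
  {"dx":0,"dy":0,"dz":0.1,"ax":0,"ay":0,"az":0,"claw":0},
  {"dx":0,"dy":0,"dz":0,"ax":0,"ay":0,"az":0,"claw":0},
  {"dx":0,"dy":0,"dz":0,"ax":0,"ay":0,"az":0,"claw":0},
  {"dx":0,"dy":0,"dz":0,"ax":0,"ay":0,"az":0,"claw":0},
  {"dx":0,"dy":0,"dz":0,"ax":0,"ay":0,"az":0,"claw":0},
  {"dx":0,"dy":0,"dz":0,"ax":0,"ay":0,"az":0,"claw":0},
  {"dx":0,"dy":0,"dz":0,"ax":0,"ay":0,"az":0,"claw":0},
  {"dx":0,"dy":0,"dz":0,"ax":0,"ay":0,"az":0,"claw":0},
])

```text
time: 9.0
eef_pos: [0.6113, 0.0178, 0.0673]
tool_rot: [3.109, 0.452, 0.001]
wrist_force: [-2.2, 0.5, 7.1]
width: 0.0003
grasp_force: 3.8
```

Request:
send_rows([
  {"dx":0,"dy":0,"dz":0.1,"ax":0,"ay":0,"az":0,"claw":0},
  {"dx":0,"dy":0,"dz":0.1,"ax":0,"ay":0,"az":0,"claw":0},
  {"dx":0,"dy":0,"dz":0.1,"ax":0,"ay":0,"az":0,"claw":0},
  {"dx":0,"dy":0,"dz":0.1,"ax":0,"ay":0,"az":0,"claw":0},
  {"dx":0,"dy":0,"dz":0,"ax":0,"ay":0,"az":0,"claw":0},
  {"dx":0,"dy":0,"dz":0,"ax":0,"ay":0,"az":0,"claw":0},
  {"dx":0,"dy":0,"dz":0,"ax":0,"ay":0,"az":0,"claw":0},
  {"dx":0,"dy":0,"dz":0,"ax":0,"ay":0,"az":0,"claw":0},
  {"dx":0,"dy":0,"dz":0,"ax":0,"ay":0,"az":0,"claw":0},
  {"dx":0,"dy":0,"dz":0,"ax":0,"ay":0,"az":0,"claw":0},
])

```text
time: 10.25
eef_pos: [0.6113, 0.0178, 0.0672]
tool_rot: [3.109, 0.452, 0.001]
wrist_force: [-4.1, 0.3, 10.3]
width: 0.0006
grasp_force: 5.6
```

The tip has stopped at 67.2 mm while the force climbs to 10 N, so the knob is at its stop. Withdrawing.

Request:
send_rows([
  {"dx":0,"dy":0,"dz":-1,"ax":0,"ay":0,"az":0,"claw":0},
  {"dx":0,"dy":0,"dz":-3,"ax":0,"ay":0,"az":0,"claw":0},
  {"dx":0,"dy":0,"dz":-6,"ax":0,"ay":0,"az":0,"claw":0},
  {"dx":0,"dy":0,"dz":-15,"ax":0,"ay":0,"az":0,"claw":0},
  {"dx":0,"dy":0,"dz":-20,"ax":0,"ay":0,"az":0,"claw":0},
  {"dx":0,"dy":0,"dz":-20,"ax":0,"ay":0,"az":0,"claw":0},
  {"dx":0,"dy":0,"dz":-20,"ax":0,"ay":0,"az":0,"claw":0},
  {"dx":0,"dy":0,"dz":-15,"ax":0,"ay":0,"az":0,"claw":0},
  {"dx":0,"dy":0,"dz":0,"ax":0,"ay":0,"az":0,"claw":0},
  {"dx":0,"dy":0,"dz":0,"ax":0,"ay":0,"az":0,"claw":0},
])

```text
time: 11.5
eef_pos: [0.611, 0.0178, 0.166]
tool_rot: [-3.109, -0.452, 0.001]
wrist_force: [-0.5, -0.3, -0.3]
width: 0.0004
grasp_force: 0.0
```

```bash
python3 - <<'E'
from h import *
grab('side','d2.png');s=bot.read_state();print(s['eef_pos'],s['wrist_force'])
a=cv2.imread('pics/d2.png')[186:336,217:417];cv2.imwrite('pics/d2c.png',cv2.resize(a,None,fx=4,fy=4,interpolation=2))
E
```

```text
[0.61092457 0.01782694 0.16580353] [0.13776377 0.45947731 0.71349808]
```

View pics/d2c.png

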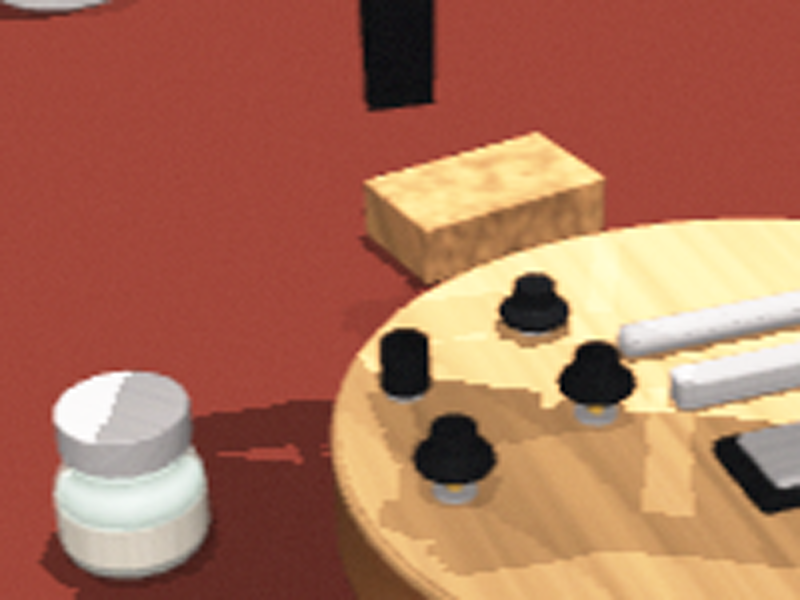

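The barrel (405,365 in the crop) now sits on its washer, nothing else has moved, and the fingers are clear.

```bash
python3 -c "
from cell import bot
print(bot.job_done())"
```

```text
the job is handed in; nothing more can be done
None
```

I pressed the barrel knob down to its stop (peak reading about 10 N), withdrew the arm clear of everything, and handed the job in; the final side view shows the bell knobs, jar and cork block unmoved (the offcut was out of view), but no verdict came back.

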